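Screw the crossed cap home on a detergent canister

ROBOT

A 6-joint arm with a two-finger parallel gripper is mounted at the origin on the work surface. World frame = base frame: x ahead of the robot, y to its left, z up, the work surface at z = 0. Lengths are in m, angles in rad, forces in N, time in s.
With the tool pointing down it reaches from about 0.25 to 0.775 m from the base axis. Payload 4 kg.
Tool frame: the origin (TCP) lies at the very end of the fingers, on their centre line; the grasp point (between the pads) lies 19 mm behind it; z points along the fingers, y is the line along which they close (so a half turn about z gives the same grasp; the last joint's range is limited). The gripper opens to 94 mm and grips with 3 to 60 N. Pads are 16 mm wide; open, the fingers measure 119 mm over their backs; the gripper's body (75 mm by 177 mm) begins 78 mm behind the grasp point.
Start: joints at [1, 0.087, 1.371, -0, 1.684, -0.103], TCP at [0.248, 0.491, 0.206] pointing down, gripper open.
Joint ranges: [-3.1, 3.1], [-0.76, 2.03], [0.27, 2.55], [-1.08, 4.22], [0.17, 2.65], [-2.57, 2.57]. Speed limits (rad/s): [2.79, 2.79, 3.14, 3.14, 3.14, 3.14].

INTERFACE

Orientations are given as [roll, pitch, yaw] about the fixed x, y, z axes, in that order (R = Rz(yaw) Ry(pitch) Rx(roll)).
In Python, from bench import robot, snapshot, finder gives the robot as it stands.
- The arm moves only by the tool drive_tool, never from a script. Its argument "deltas" is text: rows parted by semicolons, each of 7 numbers parted by spaces: the shift along the tool's x, y, z each as a share of 100 mm, from -1 to 1, then the turn, a rotation vector about the tool's x, y, z each as a share of 90 degrees, from -1 to 1, then the finger opening in mm, from 0 to 94. In form: tx ty tz rx ry rz gripper; .... A call has 1 to 5 rows; each row is the pose to reach, as a shift and turn from the pose commanded when the call began, along the tool's axes at that moment; what a row does not reach only later rows make up. A row lasts 1/10 s, in which the tool goes at most 50 mm and 8.59 degrees, less where a joint would pass 70% of its speed; a pose out of reach is approached as far as the arm can. A call with a number of a shift or a turn outside -1 to 1 is refused whole. A call with a gripper value outside its range is refused whole. The fingers move at their own pace and stop on an object; the grip force is fixed at half the most. Time passes only in rows, so rows that repeat a pose let the fingers close. It gives the time, the measured TCP pose, the force, the opening and the grip force at its end, in the units of the state.
- robot.get_obs(): the state, without advancing time (a new reading comes with each control period).
- snapshot(name): name is "scene" or "top"; returns a dict with "img" (480x640x3 uint8, red, green, blue), "fx", "fy", "cx", "cy" (pixels), "D" ([k1, k2, p1, p2, k3] as OpenCV has them; the pictures are not rectified), "T" (4x4, takes a point from camera to world coordinates). Camera axes: x right, y up, looking along -z (the intrinsics and any distortion apply to the point x, -y, -z); pixel columns grow to the right and rows downward; lengths in m; the calibration is good to about 2 mm. A picture is of the moment at which its call begins. There is no depth.
- robot.close_job(): hands the job in; it is judged then, once.
Trained networks look in the newest picture that a camera, given by its name, has taken for a name from the list of things; names that differ only in an ending like _2 or _b are one class to them, and where a whole thing is asked for, a point or a joint stands for the part that bears it (a point fixed in the world has none). Each returns a list of dicts, best first, with "confidence" (0 to 1); they miss things now and then, are a little off and sometimes report something else, mostly with a low value. They report only what shows in the picture. A call takes as long as a camera call. They do not tell look-alikes from the thing itself.
- finder.look_for(camera, thing): "xy" ([column, row] in pixels, amid what is visible of it).
- finder.masks_of(camera, thing): "region" (480x640 bool, what is visible of it) and "xy" ([column, row] in pixels, amid what is visible of it).
- finder.landmark_of(camera, thing): "xy" ([column, row] in pixels: a listed point, or the origin of a listed thing).
The state is a dict: "time": time; "joint_positions": joint angles; "qvel": joint speeds; "joint_torque": joint torques, N m; "tool_pos": TCP position; "ee_rot": TCP orientation; "wrist_force": force on the tool from outside, world axes, zero at the start; "wrist_torque": the same for the moment, N m; "width": finger opening in m; "finger_force": force on a finger pad.
Only numpy, scipy, OpenCV 4.12 (cv2) and the standard library are available. Lean on these libraries where they do the work, as an engineer would, in place of code of your own. Each camera call takes 0.05 s, during which the arm holds its last target. There are 200 camera calls.

TASK

The cap of the detergent canister was just dropped on and its thread has not caught. Without taking the cap off and without forcing it, turn it back (counter-clockwise) until you feel it drop into its thread start, then turn it forward (clockwise) until it is fully home against its stop, and let go. Leave the cup, the spray bottle and the peg box as they are.

Things in the scene. Friction and masses are not known exactly. Their poses are not given: they have to be found in the camera images.
- canister: White detergent canister on a black rubber mat; full, heavy, does not move. Origin on the table under the neck's axis, z up; the body spans 160 mm in x and -75 to +135 mm in y, top face 150 mm up. A carrying handle stands 29 mm above the top face, 61 to 126 mm to +y of the neck axis. The neck's three-start quick thread sits at an angle that differs each time and is not measured.
- mouth (a point): Centre of the neck's upper rim, on its axis, 174 mm above the table (under the cap). The thread has 3 gaps 120 degrees apart. From the drop into a gap, turning clockwise 76 to 96 degrees leads the cap's lugs under the thread, sinking 0.05 mm per degree (follow it down; 1.5 mm play up), to a hard stop: fully home, cap origin 156 mm above the table.
- cap: Grey screw cap, 64 mm wide, 54 high, 60 to 130 g. Origin on its axis at the skirt's lower rim, z up; at the start 167.5 mm above the table, 3 inner lugs riding on the thread. Turned clockwise they soon jam on a rib. Counter-clockwise (from above) it slides level and after 20 to 70 degrees meets a gap 20 degrees wide where, pressed with about 3 N, it drops 7 mm (origin 160 to 161).
- cap_grip (a point): Middle of the cap's grip bar, on the cap's axis, 46 mm above the cap's origin; axes as the cap's. The bar stands on the cap's flat top (24 mm above the cap's origin) and rises to 54 mm: 56 mm long along x, 14 mm thick along y. Grasp it from above across its thickness. Back beyond the gap is a rib. All turning is light; stop and ribs are stiff, 3 degrees too far strains them.
- cup: Clear plastic measuring cup, 68 mm across, 70 mm high; origin under its centre. Bystander.
- spray: White spray-refill bottle with black cap, 64 mm across, 170 mm high; origin under its centre. Bystander.
- pegbox: Grey open plastic peg box, 110 x 150 mm, 50 mm high; origin under its centre. Bystander.
Not all that is in view belongs to the job. What is shaped like the cap but pink or purple is not meant.

How it is judged:
On the way:
1. the cap has dropped into its thread start (z of cap in the frame of canister between 0.1585 and 0.1622 m), for 0.05 s.
At the end, for the whole second after the job is handed in: The cap is screwed fully home: its origin less than 157 mm above the table (the stop is at 156 mm), within 3 mm of the neck axis, tilted less than 0.06 rad, at rest and released; the three bystanders within 30 mm of where they were (z of cap in the frame of canister below 0.157 m and horizontal distance between cap and mouth below 0.003 m and angle between cap's own z axis and vertical below 0.06 rad and linear speed of cap below 0.01 m/s); the robot touches nothing.
It fails at once if the cap is taken off or lifted clear of its neck (z of cap in the frame of canister above 0.178 m).
It fails at once if the cap is forced: pressed or turned against the canister with more than 40 N (contact force between cap and canister above 40 N).
It fails at once if the cup, spray bottle or peg box is shoved or knocked over (distance of any of cup, spray, pegbox from where it was at the start of the episode above 0.03 m or angle between any of cup, spray's own z axis and vertical above 0.5 rad).
It also fails if it takes over 59 s, if anything falls off the work surface, if the arm or the gripper's body presses on something with over 40 N, if the wrist force passes 120 N, or if a joint passes its speed limit or range.

## Working session

There is one attempt and no reset: what is moved stays moved. The work goes in short steps, Python scripts to look and compute and a tool call to move; the robot and the scene stay as the last step left them, time stands still between calls to the robot, and variables do not carry over. Pictures are saved under pics/ and viewed, at most 10 in all, crops included, and the job is handed in when it is done.

Besides the shell and the picture viewer there is one more tool, called after "Call:" as name(argument=value, ...) on one line, values as JSON. drive_tool: Moves the arm, as the interface text tells. Shift numbers are shares of 100 mm and turn numbers shares of 90 degrees, none past 1 either way. Its arguments: {"type":"object","properties":{"deltas":{"type":"string"}},"required":["deltas"]}

```bash
mkdir -p pics; cat > h.py <<'E'
import numpy as np, cv2
from bench import robot, snapshot, finder
def ray(s,xy):
    K=np.array([[s['fx'],0,s['cx']],[0,s['fy'],s['cy']],[0,0,1.]])
    u=cv2.undistortPoints(np.array([[xy]],float),K,np.array(s['D'],float))[0,0]
    T=np.array(s['T']);d=T[:3,:3]@np.array([u[0],-u[1],-1]);return T[:3,3],d/np.linalg.norm(d)
def atz(s,xy,z):
    o,d=ray(s,xy);return o+d*(z-o[2])/d[2]
def tri(rs):
    A=sum(np.eye(3)-np.outer(d,d) for o,d in rs);b=sum((np.eye(3)-np.outer(d,d))@o for o,d in rs)
    return np.linalg.solve(A,b)
E
python3 - <<'E'
from h import *
for c in ['scene','top']:
    s=snapshot(c);cv2.imwrite(f'pics/{c}0.png',s['img'][:,:,::-1])
    print(c,np.round(s['T'],3).tolist())
    for t,z in [('cap_grip',.2135),('cap',.1675),('canister',0),('mouth',.174),('cup',0),('spray',0),('pegbox',0)]:
        for r in finder.landmark_of(c,t)[:3]: print(t,np.round(r['xy'],1),round(r['confidence'],2),np.round(atz(s,r['xy'],z),3))
print(robot.get_obs())
E
```

```text
scene [[0.902, -0.301, 0.309, 0.913], [0.432, 0.631, -0.644, -0.545], [-0.001, 0.715, 0.7, 0.734], [0.0, 0.0, 0.0, 1.0]]
cap_grip [314.3 183.6] 0.95 [0.619 0.047 0.214]
cap_grip [420.5 276.9] 0.95 [ 0.854 -0.082  0.214]
cap_grip [395.2 313.5] 0.7 [ 0.842 -0.16   0.214]
cap [390.  327.2] 0.84 [ 0.837 -0.152  0.167]
cap [416.9 285.5] 0.67 [ 0.849 -0.06   0.167]
cap [314.1 202.6] 0.66 [0.618 0.048 0.167]
canister [313.7 260.8] 0.72 [0.612 0.054 0.   ]
mouth [313.1 201.2] 0.87 [0.618 0.044 0.174]
cup [162.  348.6] 0.59 [ 0.459 -0.258  0.   ]
spray [314.5 183.8] 0.66 [0.5   0.289 0.   ]
top [[0.012, 0.976, -0.215, 0.409], [-1.0, 0.013, -0.0, 0.013], [0.002, 0.215, 0.977, 1.227], [0.0, 0.0, 0.0, 1.0]]
cap_grip [335.6 192. ] 0.96 [ 0.753 -0.027  0.214]
cap_grip [302.1 251. ] 0.9 [0.613 0.048 0.214]
cap_grip [292.4 181.7] 0.65 [0.777 0.074 0.214]
cap [301.9 255.5] 0.93 [0.612 0.05  0.167]
cap [334.8 194.7] 0.8 [ 0.762 -0.027  0.167]
cap [292.6 190.8] 0.7 [0.771 0.076 0.167]
canister [300.6 267.4] 0.55 [0.611 0.059 0.   ]
mouth [303.6 256.2] 0.72 [0.609 0.046 0.174]
cup [414.9 328.8] 0.69 [ 0.451 -0.245  0.   ]
spray [189.8 288.1] 0.62 [0.551 0.354 0.   ]
pegbox [450.2 262.4] 0.71 [ 0.63  -0.347  0.   ]
{'time': 0.8, 'joint_positions': array([ 9.99916134e-01,  8.71864425e-02,  1.37066206e+00,  1.37460139e-05,
        1.68359885e+00, -1.03110913e-01]), 'qvel': array([ 0.00013303,  0.00029081,  0.00234129, -0.00073448, -0.00115238,
       -0.00040331]), 'joint_torque': array([ 7.40699888e-04, -3.39996350e+01, -3.02575493e+01,  7.17754592e-02,
        2.34831573e-02, -4.23988396e-06]), 'tool_pos': array([0.24801637, 0.49094272, 0.20553257]), 'ee_rot': array([3.14144672e+00, 1.36962293e-06, 2.67382492e+00]), 'wrist_force': array([-0.20630642, -0.38534991,  0.24035274]), 'wrist_torque': array([-0.00559595,  0.02830694, -0.03053894]), 'finger_force': 0.0, 'width': 0.09375824507563092}
```

```bash
python3 - <<'E'
import cv2,numpy as np
a=cv2.imread('pics/scene0.png');b=cv2.imread('pics/top0.png')
c=cv2.resize(a[130:290,230:390],(400,400),interpolation=3);d=cv2.resize(b[210:310,250:350],(400,400),interpolation=3)
cv2.imwrite('pics/crop0.png',np.hstack([c,d]))
cv2.imwrite('pics/both0.png',np.vstack([cv2.resize(np.hstack([a,b]),(800,300))]))
E
```

```text
(no output)
```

View pics/crop0.png

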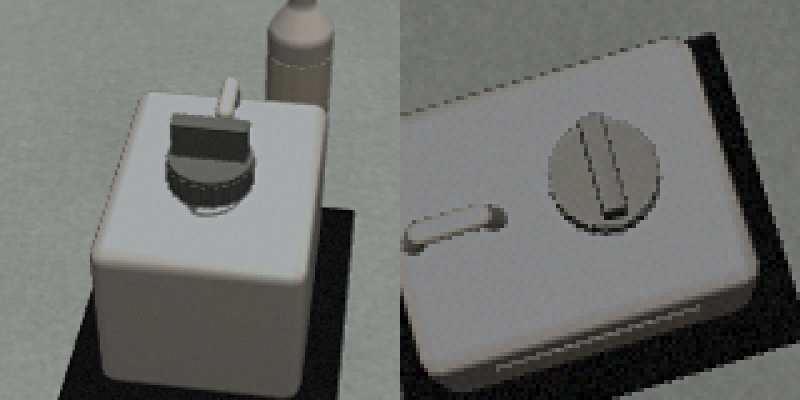

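View pics/both0.png

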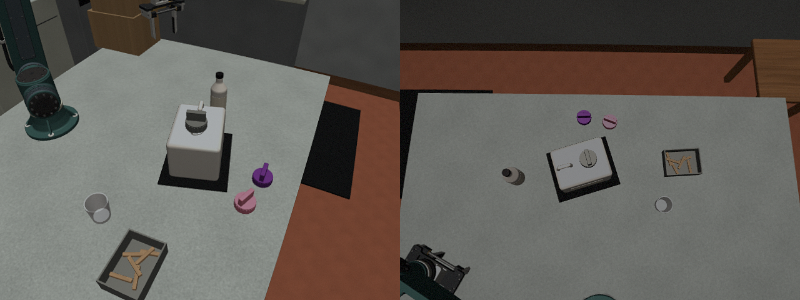

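```bash
python3 - <<'E'
from h import *
st=snapshot('top');ss=snapshot('scene')
z=.2215
def f(s,pts): 
    P=[atz(s,p,z) for p in pts];print(np.round(P,4).tolist())
q=lambda x,y:(250+(x-400+.5)/4-.5,210+(y+.5)/4-.5)
P=np.array([atz(st,q(*p),z) for p in [(582,120),(602,114),(626,207),(605,212)]])
print(P.mean(0),np.degrees(np.arctan2(*(P[0]+P[1]-P[2]-P[3])[[1,0]])),np.linalg.norm(P[0]-P[3]),np.linalg.norm(P[0]-P[1]))
q=lambda x,y:(230+(x+.5)/2.5-.5,130+(y+.5)/2.5-.5)
a,b=[atz(ss,q(*p),z) for p in [(170,122),(250,131)]]
print((a+b)/2,np.degrees(np.arctan2(*(b-a)[[1,0]])),np.linalg.norm(a-b))
g=[]
for t in ['cap_grip','mouth','cap']:
    r=[]
    for s,c,e in[(st,'top',(302,253)),(ss,'scene',(314,190))]:
        L=[l['xy'] for l in finder.landmark_of(c,t)]; L=[l for l in L if np.hypot(*(np.array(l)-e))<25]
        if L:r.append(ray(s,L[0]))
    if len(r)==2: print(t,tri(r))
# cap mask centroid at mid-height in top
m=[k for k in finder.masks_of('top','cap') if np.hypot(*(np.array(k['xy'])-(302,253)))<25]
if m:
    (c,r_,a)=cv2.minAreaRect(np.argwhere(m[0]['region'])[:,::-1].astype(np.float32));print(c,r_,atz(st,c,.185))
print(robot.get_obs()['tool_pos'])
E
```

```text
[0.61286752 0.05124484 0.2215    ] 15.124414701728739 0.05392929116843489 0.011696469019308472
[0.61847842 0.04565116 0.2215    ] 15.161683483061264 0.05752904508872383
cap_grip [0.61982125 0.04930969 0.21102769]
mouth [0.61081047 0.05377116 0.16423276]
cap [0.61236367 0.05027877 0.16813596]
(300.5, 253.5) (29.0, 27.0) [0.61290258 0.05258681 0.185     ]
[0.2480048  0.49094056 0.20551493]
```

Call:
drive_tool(deltas="0 0 -0.5 0 0 0 60; 0 0 -1 0 0 0 60; 0 0 -1 0 0 0 60")

```text
time: 1.55
tool_pos: [0.2492, 0.4929, 0.3142]
ee_rot: [3.127, 0.001, 2.674]
wrist_force: [-0.6, -0.4, 0.3]
width: 0.0733
finger_force: 0.0
```

Call:
drive_tool(deltas="-0.4 -0.18 0 0 0 0.09 40; -0.8 -0.36 0 0 0 0.18 40; -1 -0.44 0 0 0 0.27 40; -1 -0.44 0 0 0 0.36 40; -1 -0.44 0 0 0 0.45 40")

```text
time: 2.05
tool_pos: [0.3181, 0.4058, 0.3054]
ee_rot: [3.141, -0.0, 1.959]
wrist_force: [-0.7, 0.6, 0.1]
width: 0.0404
finger_force: 0.0
```

```bash
cat > go.py <<'E'
import sys
from h import *
from scipy.spatial.transform import Rotation as R
x,y,z,yaw=map(float,sys.argv[1:5])
o=robot.get_obs();A=R.from_euler('xyz',o['ee_rot']);B=R.from_euler('xyz',[np.pi,0,np.radians(yaw)])
print('shift',np.round(A.inv().apply(np.array([x,y,z])-o['tool_pos'])*10,3),'turn',np.round((A.inv()*B).as_rotvec()/(np.pi/2),3))
print(o['tool_pos'],np.degrees(o['ee_rot']),o['wrist_force'],o['wrist_torque'],o['joint_positions'][5],o['time'])
E
python3 go.py .615 .049 .30 15.1
```

```text
shift [-4.427  1.396  0.054] turn [ 0.   -0.    1.08]
[0.31810227 0.40583688 0.30540224] [ 1.79981332e+02 -1.19248308e-02  1.12256430e+02] [-0.71224483  0.6424767   0.07020181] [-0.03817329  0.07149961  0.01787551] 0.4075433564586103 2.05
```

Call:
drive_tool(deltas="-0.4 0.13 0 0 0 0.09 40; -0.8 0.26 0 0 0 0.18 40; -1 0.32 0 0 0 0.27 40; -1 0.32 0 0 0 0.36 40; -1 0.32 0 0 0 0.45 40")

```text
time: 2.55
tool_pos: [0.3861, 0.3259, 0.3052]
ee_rot: [-3.141, -0.0, 1.252]
wrist_force: [0.0, -0.2, -0.0]
width: 0.0402
finger_force: 0.0
```

```bash
python3 go.py .615 .049 .30 15.1
```

```text
shift [-1.913  3.041  0.052] turn [-0.     0.     0.629]
[0.38614878 0.32586913 0.30519023] [-1.79993310e+02 -1.14129807e-03  7.17483685e+01] [ 0.03729693 -0.221421   -0.02271279] [-0.06614755  0.04239845 -0.02914036] 0.907196298099967 2.55
```

Call:
drive_tool(deltas="-0.25 0.4 0 0 0 0.09 40; -0.5 0.8 0 0 0 0.18 40; -0.63 1 0 0 0 0.27 40; -0.63 1 0 0 0 0.36 40; -0.63 1 0 0 0 0.45 40")

```text
time: 3.05
tool_pos: [0.4621, 0.2351, 0.305]
ee_rot: [-3.141, 0.0, 0.545]
wrist_force: [0.4, 0.7, 0.1]
width: 0.0403
finger_force: 0.0
```

```bash
python3 go.py .615 .049 .30 15.1
```

```text
shift [0.342 2.384 0.049] turn [-0.     0.     0.179]
[0.46212895 0.23512809 0.30498557] [-1.79988551e+02  2.50208499e-02  3.12369293e+01] [0.43450284 0.71173955 0.13576946] [-0.06609798  0.05283575  0.0125256 ] 1.3868462328096556 3.05
```

Call:
drive_tool(deltas="0.06 0.4 0 0 0 0.09 40; 0.12 0.8 0 0 0 0.179 40; 0.15 1 0 0 0 0.179 40; 0.15 1 0 0 0 0.179 40")

```text
time: 3.45
tool_pos: [0.5281, 0.1568, 0.3043]
ee_rot: [3.141, 0.001, 0.268]
wrist_force: [-0.8, -0.1, -1.0]
width: 0.0398
finger_force: 0.0
```

```bash
python3 go.py .615 .049 .30 15.1
```

```text
shift [0.552 1.269 0.043] turn [0.    0.001 0.003]
[0.52809032 0.15677411 0.3043389 ] [1.79974265e+02 7.58793577e-02 1.53662466e+01] [-0.81129625 -0.07281161 -0.95898796] [-0.04149328  0.13351036  0.02105526] 1.4884377193282345 3.45
```

Call:
drive_tool(deltas="0.2 0.45 0 0 0 0 40; 0.4 0.9 0 0 0 0 40; 0.44 1 0 0 0 0 40; 0.44 1 0 0 0 0 40; 0.44 1 0 0 0 0 40")

```text
time: 3.95
tool_pos: [0.5954, 0.0757, 0.3056]
ee_rot: [-3.14, 0.0, 0.273]
wrist_force: [-0.1, 0.8, 0.1]
width: 0.04
finger_force: 0.0
```

```bash
python3 go.py .615 .049 .24 15.1
```

```text
shift [0.117 0.311 0.656] turn [-0.001  0.     0.006]
[0.5953637  0.07568981 0.30564662] [-1.79935719e+02  2.77679721e-03  1.56584843e+01] [-0.07787314  0.83988142  0.10769591] [ 0.03137159  0.15911215 -0.00526586] 1.329239595733764 3.95
```

Call:
drive_tool(deltas="0.117 0.311 0.2 0 0 0.006 40; 0.117 0.311 0.5 0 0 0.006 40; 0.117 0.311 0.656 0 0 0.006 40; 0.117 0.311 0.656 0 0 0.006 40; 0.117 0.311 0.656 0 0 0.006 40")

```text
time: 4.45
tool_pos: [0.6151, 0.0491, 0.241]
ee_rot: [-3.141, -0.001, 0.265]
wrist_force: [-0.0, 0.2, 0.2]
width: 0.0401
finger_force: 0.0
```

```bash
python3 go.py .615 .049 .197 15.1; python3 - <<'E'
from h import *
a=snapshot('scene')['img'];b=snapshot('top')['img']
c=cv2.resize(a[90:250,230:390],(400,400),interpolation=3);d=cv2.resize(b[210:310,250:350],(400,400),interpolation=3)
cv2.imwrite('pics/crop1.png',np.hstack([c,d])[:,:,::-1])
E
```

```text
shift [-0.002  0.001  0.44 ] turn [-0.    -0.001  0.001]
[0.61512372 0.04914336 0.24097217] [-1.79989220e+02 -6.16885986e-02  1.51670700e+01] [-0.00415296  0.23603172  0.21722987] [-0.04476359  0.10691154  0.01619633] 1.2937789938932494 4.45
```

View pics/crop1.png

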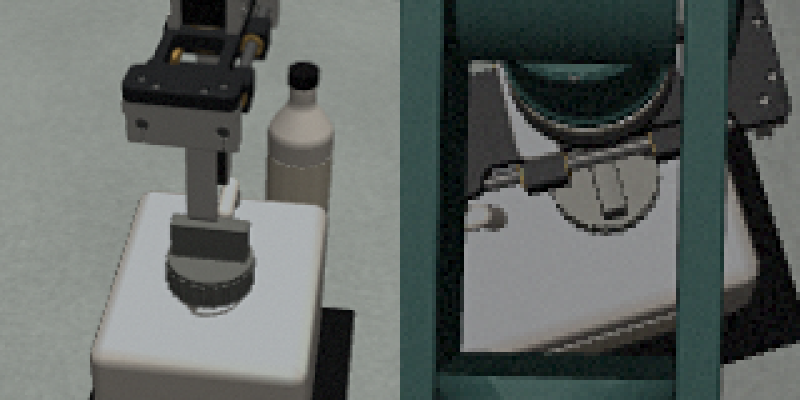

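Call:
drive_tool(deltas="0 0 0.2 0 0 0 40; 0 0 0.35 0 0 0 30; 0 0 0.44 0 0 0 26; 0 0 0.44 0 0 0 22; 0 0 0.44 0 0 0 20")

```text
time: 5.05
tool_pos: [0.6157, 0.0477, 0.1961]
ee_rot: [-3.141, -0.0, 0.263]
wrist_force: [0.2, 0.5, 0.0]
width: 0.0202
finger_force: 0.1
```

```bash
python3 go.py .615 .049 .197 15.1
```

```text
shift [-0.004 -0.015 -0.009] turn [-0.    -0.    -0.001]
[0.61572687 0.04767149 0.1960992 ] [-1.79990573e+02 -8.34218510e-03  1.50509772e+01] [0.15753622 0.47736458 0.03582478] [ 0.037614    0.12080121 -0.00676561] 1.2935079940315213 5.05
```

Call:
drive_tool(deltas="0 0 0 0 0 0 18; 0 0 0 0 0 0 16; 0 0 0 0 0 0 15; 0 0 0 0 0 0 15")

```text
time: 5.45
tool_pos: [0.6159, 0.0477, 0.1965]
ee_rot: [-3.142, -0.001, 0.263]
wrist_force: [-0.2, 1.5, 0.5]
width: 0.0153
finger_force: 0.4
```

```bash
python3 go.py .615 .049 .197 15.1
```

```text
shift [-0.006 -0.015 -0.005] turn [-0.    -0.001 -0.001]
[0.61593414 0.04771652 0.19650047] [-1.79996549e+02 -6.72208565e-02  1.50526056e+01] [-0.18697761  1.48064555  0.5030148 ] [0.07714847 0.14613697 0.00556267] 1.2934756793491173 5.45
```

Call:
drive_tool(deltas="0 0 0 0 0 0 10; 0 0 0 0 0 0 10; 0 0 0 0 0 0 10")

```text
time: 5.75
tool_pos: [0.6157, 0.0479, 0.1964]
ee_rot: [-3.141, -0.001, 0.263]
wrist_force: [-0.5, 2.2, 2.2]
width: 0.0137
finger_force: 29.9
```

```bash
python3 go.py .615 .049 .197 15.1
```

```text
shift [-0.004 -0.012 -0.006] turn [-0.    -0.001 -0.   ]
[0.61574826 0.04792081 0.19636177] [-1.79972150e+02 -4.61819836e-02  1.50639491e+01] [-0.53584502  2.18052646  2.16261034] [ 0.38998325  0.29890256 -0.04299879] 1.2934652149680834 5.75
```

Call:
drive_tool(deltas="0 0 0.01 0 0 0 10; 0 0 0.01 0 0 -0.03 10; 0 0 0.01 0 0 -0.06 10; 0 0 0.01 0 0 -0.06 10")

```text
time: 6.15
tool_pos: [0.616, 0.0482, 0.1962]
ee_rot: [-3.141, -0.002, 0.357]
wrist_force: [-1.4, 2.8, 5.8]
width: 0.0139
finger_force: 29.9
```

```bash
python3 go.py .615 .049 .197 15.1
```

```text
shift [-0.007 -0.011 -0.008] turn [-0.    -0.001  0.06 ]
[0.61599531 0.04820983 0.19617654] [-1.79976144e+02 -1.27250109e-01  2.04764412e+01] [-1.37122795  2.8098791   5.75144757] [0.5993768  0.43478303 0.03140642] 1.199244038880287 6.15
```

Call:
drive_tool(deltas="0 0 0 0 0 -0.03 10; 0 0 0 0 0 -0.06 10; 0 0 0 0 0 -0.09 10; 0 0 0 0 0 -0.09 10")

```text
time: 6.55
tool_pos: [0.6159, 0.0485, 0.1961]
ee_rot: [-3.141, -0.002, 0.499]
wrist_force: [-1.3, 3.2, 4.6]
width: 0.0136
finger_force: 29.9
```

Call:
drive_tool(deltas="0 0 0 0 0 0 10")

```text
time: 6.65
tool_pos: [0.6158, 0.0485, 0.1961]
ee_rot: [-3.141, -0.002, 0.498]
wrist_force: [-1.0, 3.1, 6.0]
width: 0.0136
finger_force: 29.9
```

Call:
drive_tool(deltas="0 0 0 0 0 -0.03 10; 0 0 0 0 0 -0.06 10; 0 0 0 0 0 -0.09 10; 0 0 0 0 0 -0.09 10")

```text
time: 7.05
tool_pos: [0.6159, 0.0486, 0.1962]
ee_rot: [-3.141, -0.003, 0.64]
wrist_force: [-1.0, 3.3, 5.2]
width: 0.014
finger_force: 29.9
```

Call:
drive_tool(deltas="0 0 0 0 0 -0.03 10; 0 0 0 0 0 -0.06 10; 0 0 0 0 0 -0.09 10; 0 0 0 0 0 -0.09 10")

```text
time: 7.45
tool_pos: [0.616, 0.0489, 0.1962]
ee_rot: [-3.141, -0.003, 0.782]
wrist_force: [-0.3, 4.4, 5.5]
width: 0.0136
finger_force: 29.9
```

Call:
drive_tool(deltas="0.006 -0.006 0 0 0 -0.03 10; 0.006 -0.006 0 0 0 -0.06 10; 0.006 -0.006 0 0 0 -0.09 10; 0.006 -0.006 0 0 0 -0.09 10")

```text
time: 7.85
tool_pos: [0.6158, 0.0491, 0.1962]
ee_rot: [3.141, -0.002, 0.923]
wrist_force: [-1.9, 3.2, 6.5]
width: 0.0139
finger_force: 29.9
```

Call:
drive_tool(deltas="0 0 0 0 0 -0.03 10; 0 0 0 0 0 -0.06 10; 0 0 0 0 0 -0.09 10; 0 0 0 0 0 -0.09 10")

```text
time: 8.25
tool_pos: [0.6156, 0.0493, 0.1961]
ee_rot: [3.141, -0.002, 1.064]
wrist_force: [-1.8, 3.0, 5.7]
width: 0.0137
finger_force: 29.9
```

Call:
drive_tool(deltas="0 0 0 0 0 -0.03 10; 0 0 0 0 0 -0.06 10; 0 0 0 0 0 -0.09 10; 0 0 0 0 0 -0.09 10")

```text
time: 8.65
tool_pos: [0.6163, 0.0496, 0.1958]
ee_rot: [3.14, -0.003, 1.205]
wrist_force: [0.1, 4.3, 4.0]
width: 0.0137
finger_force: 30.0
```

Call:
drive_tool(deltas="0 0 0 0 0 -0.03 10; 0 0 0 0 0 -0.06 10; 0 0 0 0 0 -0.06 10")

```text
time: 8.95
tool_pos: [0.6151, 0.049, 0.1941]
ee_rot: [-3.14, -0.0, 1.299]
wrist_force: [-0.8, 3.6, 1.4]
width: 0.0136
finger_force: 30.0
```

```bash
python3 go.py .615 .049 .197 15.1
```

```text
shift [ 0.    -0.001 -0.029] turn [-0.001  0.     0.659]
[0.61512439 0.04896633 0.19407407] [-1.79880941e+02 -2.22875946e-02  7.43993185e+01] [-0.8272915   3.64272632  1.35895093] [0.82898862 0.29757437 0.0102991 ] 0.2594514365205951 8.95
```

Call:
drive_tool(deltas="0 0 0.01 0 0 -0.01 10; 0 0 0.02 0 0 -0.02 10; 0 0 0.03 0 0 -0.03 10; 0 0 0.03 0 0 -0.03 10")

```text
time: 9.35
tool_pos: [0.6153, 0.049, 0.1915]
ee_rot: [-3.14, -0.001, 1.347]
wrist_force: [-1.4, 5.0, 1.7]
width: 0.0139
finger_force: 30.0
```

Call:
drive_tool(deltas="0 0 0.01 0 0 0 10; 0 0 0.02 0 0 0 10; 0 0 0.03 0 0 0 10; 0 0 0.03 0 0 0 10")

```text
time: 9.75
tool_pos: [0.6153, 0.049, 0.1898]
ee_rot: [-3.141, -0.001, 1.347]
wrist_force: [-3.8, 5.0, 4.8]
width: 0.0138
finger_force: 30.0
```

Call:
drive_tool(deltas="0.005 -0.006 0 0 0 0.03 10; 0.005 -0.006 0.002 0 0 0.06 10; 0.005 -0.006 0.004 0 0 0.09 10; 0.005 -0.006 0.004 0 0 0.09 10")

```text
time: 10.15
tool_pos: [0.6147, 0.049, 0.1891]
ee_rot: [-3.141, 0.0, 1.205]
wrist_force: [-3.1, 4.0, 5.3]
width: 0.0141
finger_force: 30.0
```

```bash
python3 go.py .615 .049 .197 15.1
```

```text
shift [ 0.001  0.003 -0.079] turn [-0.   0.   0.6]
[0.61472229 0.04898809 0.18912213] [-1.79976104e+02  2.04467314e-02  6.90634518e+01] [-3.07116038  4.03063835  5.33562919] [0.7383816  0.88671809 0.04597273] 0.35311181993130064 10.15
```

Call:
drive_tool(deltas="0 0 0.001 0 0 0.03 10; 0 0 0.003 0 0 0.06 10; 0 0 0.004 0 0 0.09 10; 0 0 0.005 0 0 0.12 10; 0 0 0.005 0 0 0.12 10")

```text
time: 10.65
tool_pos: [0.6148, 0.049, 0.1886]
ee_rot: [-3.141, 0.0, 1.018]
wrist_force: [-3.9, 3.9, 3.9]
width: 0.0137
finger_force: 30.0
```

```bash
python3 go.py .615 .049 .197 15.1
```

```text
shift [ 0.001  0.001 -0.084] turn [-0.    0.    0.48]
[0.61484157 0.04898711 0.18857032] [-1.79988497e+02  1.77114591e-02  5.83078706e+01] [-3.94958664  3.90556013  3.89734602] [0.71276226 0.85482366 0.03750424] 0.5408195024127189 10.65
```

Call:
drive_tool(deltas="0 0 0.001 0 0 0.03 10; 0 0 0.003 0 0 0.06 10; 0 0 0.004 0 0 0.09 10; 0 0 0.006 0 0 0.12 10; 0 0 0.006 0 0 0.12 10")

```text
time: 11.15
tool_pos: [0.6151, 0.049, 0.1881]
ee_rot: [3.141, -0.0, 0.829]
wrist_force: [-3.2, 3.5, 5.0]
width: 0.0137
finger_force: 30.0
```

Call:
drive_tool(deltas="0 0 0.001 0 0 0.03 10; 0 0 0.003 0 0 0.06 10; 0 0 0.004 0 0 0.09 10; 0 0 0.006 0 0 0.12 10; 0 0 0.006 0 0 0.12 10")

```text
time: 11.65
tool_pos: [0.6151, 0.0488, 0.1875]
ee_rot: [3.141, -0.0, 0.641]
wrist_force: [-2.7, 3.3, 5.8]
width: 0.0135
finger_force: 30.0
```

```bash
python3 go.py .615 .049 .197 15.1
```

```text
shift [-0.    -0.002 -0.095] turn [ 0.   -0.    0.24]
[0.61514529 0.04882964 0.18752198] [ 1.79965295e+02 -9.89366817e-03  3.67090402e+01] [-2.71184043  3.29782639  5.75031655] [ 0.72577726  0.8559357  -0.0023879 ] 0.9176414905981137 11.65
```

Call:
drive_tool(deltas="0 0 0.001 0 0 0.03 10; 0 0 0.003 0 0 0.06 10; 0 0 0.004 0 0 0.09 10; 0 0 0.006 0 0 0.12 10; 0 0 0.006 0 0 0.12 10")

```text
time: 12.15
tool_pos: [0.6151, 0.0487, 0.1869]
ee_rot: [3.141, -0.0, 0.452]
wrist_force: [-3.4, 2.6, 4.7]
width: 0.0138
finger_force: 30.0
```

Call:
drive_tool(deltas="0 0 0.001 0 0 0.03 10; 0 0 0.003 0 0 0.06 10; 0 0 0.004 0 0 0.09 10; 0 0 0.005 0 0 0.11 10; 0 0 0.005 0 0 0.11 10")

```text
time: 12.65
tool_pos: [0.615, 0.0486, 0.1865]
ee_rot: [3.141, 0.0, 0.28]
wrist_force: [-3.2, 3.7, 5.8]
width: 0.0137
finger_force: 30.0
```

```bash
python3 go.py .615 .049 .197 15.1
```

```text
shift [ 0.001 -0.004 -0.105] turn [0.001 0.    0.01 ]
[0.61501769 0.04860154 0.18646873] [1.79954541e+02 2.76840612e-03 1.60204106e+01] [-3.15292812  3.71032715  5.82619408] [0.61451816 0.95147661 0.08911907] 1.2785410265114092 12.65
```

Call:
drive_tool(deltas="0 0 0.001 0 0 0.025 10; 0 0 0.002 0 0 0.05 10; 0 0 0.004 0 0 0.08 10; 0 0 0.004 0 0 0.08 10")

```text
time: 13.05
tool_pos: [0.615, 0.0485, 0.186]
ee_rot: [3.141, 0.0, 0.154]
wrist_force: [-2.8, 2.5, 5.8]
width: 0.0135
finger_force: 30.0
```

```bash
python3 go.py .615 .049 .197 15.1
```

```text
shift [ 0.001 -0.004 -0.11 ] turn [ 0.001  0.    -0.07 ]
[0.61496544 0.04853925 0.18602   ] [1.79951947e+02 8.70681599e-03 8.79636125e+00] [-2.78824946  2.46006613  5.77796125] [0.68289559 0.96817706 0.0524011 ] 1.4045597925671454 13.05
```

Call:
drive_tool(deltas="0 0 0.001 0 0 0.02 10; 0 0 0.002 0 0 0.04 10; 0 0 0.002 0 0 0.04 10")

```text
time: 13.35
tool_pos: [0.6149, 0.0485, 0.1859]
ee_rot: [3.141, 0.0, 0.091]
wrist_force: [-2.6, 2.5, 5.7]
width: 0.0134
finger_force: 30.0
```

```bash
python3 go.py .615 .049 .197 15.1
```

```text
shift [ 0.001 -0.005 -0.111] turn [ 0.001  0.    -0.11 ]
[0.61489098 0.04851865 0.18587858] [1.79947591e+02 1.26804616e-02 5.21427116e+00] [-2.60302599  2.54918617  5.6922718 ] [0.63964018 1.03808208 0.0979963 ] 1.4670822797856338 13.35
```

Call:
drive_tool(deltas="0 0 0.001 0 0 0.02 10; 0 0 0.002 0 0 0.04 10; 0 0 0.002 0 0 0.04 10")

```text
time: 13.65
tool_pos: [0.6148, 0.0484, 0.1857]
ee_rot: [3.141, 0.0, 0.028]
wrist_force: [-3.5, 3.5, 5.6]
width: 0.0139
finger_force: 30.0
```

```bash
python3 go.py .615 .049 .197 15.1
```

```text
shift [ 0.002 -0.005 -0.113] turn [ 0.001  0.    -0.15 ]
[0.61480153 0.04843768 0.18566799] [1.79939859e+02 2.36075939e-02 1.61258826e+00] [-3.50003289  3.51858766  5.62736646] [0.65684101 1.07053042 0.10188454] 1.5298730411593657 13.65
```

Call:
drive_tool(deltas="0 0 0.001 0 0 0.015 10; 0 0 0.001 0 0 0.03 10; 0 0 0.001 0 0 0.03 10")

```text
time: 13.95
tool_pos: [0.6148, 0.0484, 0.1855]
ee_rot: [3.14, 0.001, -0.019]
wrist_force: [-4.3, 2.4, 5.4]
width: 0.0138
finger_force: 30.0
```

```bash
python3 go.py .615 .049 .197 15.1
```

```text
shift [ 0.002 -0.006 -0.115] turn [ 0.001  0.    -0.18 ]
[0.61475125 0.04839726 0.1855255 ] [ 1.79936696e+02  2.90272735e-02 -1.08271274e+00] [-4.27132381  2.44054679  5.41378125] [0.66352335 1.14291786 0.11390073] 1.576865375529112 13.95
```

Call:
drive_tool(deltas="0 0 0.001 0 0 0.015 10; 0 0 0.001 0 0 0.03 10; 0 0 0.001 0 0 0.03 10")

```text
time: 14.25
tool_pos: [0.6147, 0.0485, 0.1854]
ee_rot: [3.141, 0.001, -0.066]
wrist_force: [-3.6, 2.0, 6.6]
width: 0.0136
finger_force: 30.0
```

```bash
python3 go.py .615 .049 .197 15.1
```

```text
shift [ 0.003 -0.006 -0.116] turn [ 0.001  0.    -0.21 ]
[0.61469132 0.04845269 0.18540881] [ 1.79938050e+02  3.47400788e-02 -3.77746862e+00] [-3.56672072  1.9959947   6.62403463] [0.62916654 1.09965256 0.14582468] 1.6239610879043327 14.25
```

Call:
drive_tool(deltas="0 0 0.001 0 0 0.015 10; 0 0 0.001 0 0 0.03 10; 0 0 0.001 0 0 0.03 10")

```text
time: 14.55
tool_pos: [0.6143, 0.049, 0.1853]
ee_rot: [3.141, 0.002, -0.112]
wrist_force: [-5.1, 4.0, 5.4]
width: 0.014
finger_force: 30.0
```

```bash
python3 go.py .615 .049 .197 15.1
```

```text
shift [ 0.007 -0.001 -0.118] turn [ 0.     0.001 -0.239]
[0.61430578 0.04895579 0.18525108] [ 1.79980245e+02  8.91821685e-02 -6.43524165e+00] [-5.12102635  4.03132285  5.38935551] [0.81017604 1.19949395 0.21531883] 1.6707512573614207 14.55
```

Call:
drive_tool(deltas="0 0 0 0 0 0.01 10; 0 0 0.001 0 0 0.015 10; 0 0 0.001 0 0 0.015 10")

```text
time: 14.85
tool_pos: [0.6143, 0.049, 0.1852]
ee_rot: [3.141, 0.002, -0.135]
wrist_force: [-4.8, 4.0, 6.5]
width: 0.0136
finger_force: 30.2
```

```bash
python3 go.py .615 .049 .197 15.1
```

```text
shift [ 0.007 -0.001 -0.118] turn [ 0.     0.001 -0.254]
[0.61425213 0.04904324 0.18523328] [ 1.79981003e+02  9.11948506e-02 -7.73860394e+00] [-4.81163675  4.02516357  6.46569896] [0.8118769  1.21816566 0.43370213] 1.6936151445377037 14.85
```

Call:
drive_tool(deltas="0 0 -0.005 0 0 -0.01 10; 0 0 -0.005 0 0 -0.01 20; 0 0 -0.005 0 0 -0.01 30; 0 0 -0.005 0 0 -0.01 36; 0 0 -0.005 0 0 -0.01 40")

```text
time: 15.35
tool_pos: [0.6154, 0.0483, 0.1845]
ee_rot: [3.141, 0.0, -0.123]
wrist_force: [0.2, 1.4, -1.0]
width: 0.0388
finger_force: 0.0
```

Call:
drive_tool(deltas="0 0 -0.1 0 0 0 40; 0 0 -0.4 0 0 0 40; 0 0 -0.8 0 0 0 40; 0 0 -1 0 0 0 40; 0 0 -1 0 0 0 40")

```text
time: 15.85
tool_pos: [0.6169, 0.0489, 0.2907]
ee_rot: [-3.141, -0.01, -0.122]
wrist_force: [-0.1, -0.6, 0.3]
width: 0.0403
finger_force: 0.0
```

```bash
python3 go.py .615 .049 .197 15.1;python3 - <<'E'
from h import *
ss=snapshot('scene');a=ss['img']
cv2.imwrite('pics/crop2.png',cv2.resize(a[90:290,200:400],(600,600),interpolation=3)[:,:,::-1])
for t in ['cap_grip','cap']:
  for l in finder.landmark_of('scene',t): print(t,l['xy'],l['confidence'])
E
```

```text
shift [-0.029  0.002  0.937] turn [ 0.001 -0.006 -0.246]
[0.61691508 0.04887591 0.29067764] [-179.95074738   -0.57594886   -7.0053684 ] [-0.0659725  -0.60787297  0.34262937] [0.03765664 0.15159094 0.0586632 ] 1.6805971106432147 15.85
cap_grip [314.9, 191.0] 0.88
cap_grip [397.4, 314.1] 0.62
cap_grip [424.6, 273.3] 0.6
cap [418.3, 289.5] 0.75
cap [388.5, 325.9] 0.74
cap [312.4, 206.7] 0.64
```

View pics/crop2.png

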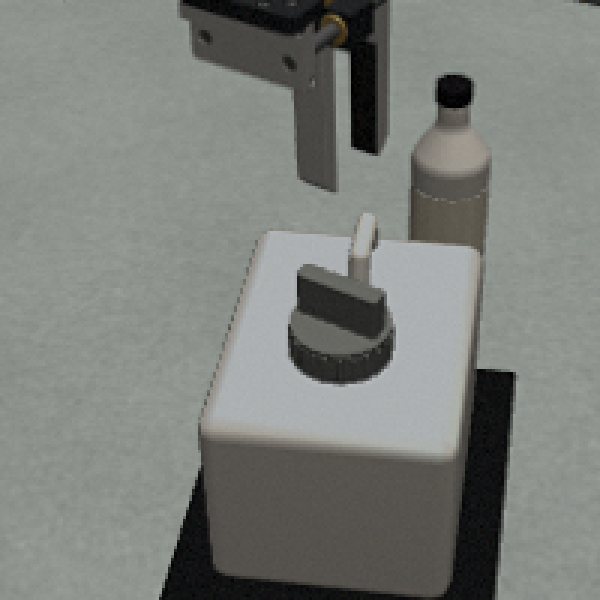

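```bash
python3 -c "
from bench import robot
print(robot.close_job())"
```

```text
the job is handed in; nothing more can be done
None
```

I turned the cap back about 60°, where it dropped into its thread start. I then turned it about 85° clockwise until it met its stop, let go, and handed the job in at about 16 s. I estimate the cap's final height at 156.3–156.5 mm from the tool's travel (the limit is 157 mm), but I got no verdict back.

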